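# Clamp a stem thermometer in a saucepan clip at its depth mark

## Task

Set the saucepan up for melting: take the stem thermometer out of its wooden stand and lower it into the hole of the clip on the saucepan's rim until the lower edge of the red band on its stem is level with the top of the clip. Without letting go of the thermometer and with the band kept at that level, push the clip's red-handled cam lever round anticlockwise until it is fully shut (for instance with the side of a finger, by turning the hand about the thermometer). Finish still gripping the thermometer with the lever shut; its tip must never touch the bottom of the pan, and the jars and the salt shaker behind stay where they are.

Things in the scene. Friction and masses are not known exactly. Their poses are not given: they have to be found in the camera images.
- pan: Small black saucepan, fixed (it does not shift), origin on the worktop in the middle of its 98 x 192 mm outline. Bowl: centre at the pan's y = -46 mm, 98 mm across, rim 45 mm and inner bottom 5 mm above the worktop. Handle along the pan's +y to y = +95 mm, up to 58 mm high. A steel clip sits on the rim across from the handle. Pan and stand may swap sides.
- clip_mouth (a point): Centre of the top of the clip's vertical hole, 68 mm above the worktop; z up, x level, away from the rim to the pan's middle (the pan's +y). The clip is a steel block, x -30 to +14 mm, y -15 to +15 mm, 23 mm high, top flat; the hole is 9.5 mm wide, goes right through, and has a 3 mm chamfer, so that a stem tip up to 3 mm off still slides in.
- lever (a joint): Angle of the red-handled cam lever on the clip, rad: 0 open (hole free), 1.047 fully shut, at its stop. It shuts anticlockwise seen from above, starts at 0 to 0.2 and stays where it is left (friction 0.05 N m, up to about 0.15 N m in the last part, where the cam meets the stem and shifts it up to 1 mm sideways).
- lever_pivot (a point): The lever's vertical pivot axis at the clip's top, at x = -17 mm, y = 0 in the clip_mouth frame. The lever's paddle is an upright plate, 4 mm thick (red outer half 5.5 mm), from 3 to 43 mm off this axis, from the clip's top to 31 mm (outer half 36 mm) above it. From above it points from the pivot at 65 degrees + lever angle, anticlockwise from the clip_mouth x axis (65 open, 125 shut).
- paddle (a point): Point on the paddle, in the middle of its thickness, 30 mm from the lever's pivot axis and 25 mm above the clip's top. It turns with the lever.
- stand: Light wooden block, 56 x 72 x 48 mm (x, y, z), fixed, on a black base of 62 x 78 x 6 mm, origin in the middle of its underside. In the middle of its top a vertical hole, 10 mm wide and 40 mm deep, holds the thermometer upright.
- thermometer: Stem thermometer, loose, 103 mm long, 50 to 90 g, origin at the stem's tip, z along the stem to the head. Steel stem 8 mm thick, pointed over the last 9 mm; round black head with a dial on top, 22 mm thick, 34 mm high, to be gripped from above at any yaw. Starts upright in the stand, tip 8 mm above the worktop. Let go in the open clip, it drops to the pan's bottom.
- stem_tip (a point): Tip of the thermometer's stem.
- depth_mark (a point): On the stem's axis at the lower edge of the red band (3 mm high, all round the stem), 54 mm above the tip, 15 mm below the head's underside. Level with the clip's top, it puts the tip 9 mm above the pan's inner bottom.
- head (a point): Middle of the thermometer's black head, on its axis, 86 mm above the tip.
- honey_jar: Small jar of honey with a pale lid, 51 mm wide, 54 mm high, origin in the middle of its underside; behind the work, to be left alone.
- glass_jar: Glass jar with a grey lid, 60 mm wide, 80 mm high, origin in the middle of its underside; behind the work, to be left alone.
- salt: Salt shaker, glass with a grey top, 44 mm wide, 90 mm high, origin in the middle of its underside; behind the work, to be left alone.
Things that resemble listed ones, but are neither listed nor needed, are in the scene too. Leave any purple or yellow look-alike of the thermometer alone.

How it is judged:
On the way, in this order (a step that is already met when the one before it is completed fails the run):
1. the stem is in the clip's hole, at least 20 mm deep, with the lever open (z of stem_tip in the frame of clip_mouth below -0.02 m and horizontal distance between stem_tip and clip_mouth below 0.005 m and value of joint lever below 0.4 rad), for 0.1 s.
2. the lower edge of the red band is level with the clip's top within 4 mm, the thermometer held by the fingers and the lever still open (z of depth_mark in the frame of clip_mouth between -0.004 and 0.004 m and horizontal distance between depth_mark and clip_mouth below 0.004 m and horizontal distance between stem_tip and clip_mouth below 0.005 m and contact force between the fingers and thermometer above 2 N and value of joint lever below 0.4 rad), for 0.2 s.
3. the lever is shut with the band level within 4 mm and the thermometer held by the fingers (z of depth_mark in the frame of clip_mouth between -0.004 and 0.004 m and horizontal distance between depth_mark and clip_mouth below 0.004 m and horizontal distance between stem_tip and clip_mouth below 0.005 m and contact force between the fingers and thermometer above 2 N and value of joint lever above 0.95 rad), for 0.2 s.
At the end, for the whole second after the job is handed in: The fingers grip the thermometer (more than 2 N), which is upright (within 0.1 rad) and still (under 20 mm/s) in the clip's hole, lower edge of the red band level with the clip's top within 4 mm, tip clear of the pan's bottom, and the lever is shut (joint over 0.95 of 1.047 rad) (all of step 3 and angle between thermometer's own z axis and vertical below 0.1 rad and linear speed of thermometer below 0.02 m/s and z of stem_tip in the frame of pan above 0.008 m); the arm keeps its last pose, push and grip.
It fails at once if the thermometer is let go while its stem is 20 mm or deeper in the clip (z of stem_tip in the frame of clip_mouth below -0.02 m and horizontal distance between stem_tip and clip_mouth below 0.006 m and contact force between the fingers and thermometer below 0.3 N).
It fails at once if the lever is turned past 0.6 rad while the band is more than 6 mm off the clip's top or the stem not in the hole (value of joint lever above 0.6 rad and (z of depth_mark in the frame of clip_mouth above 0.006 m or z of depth_mark in the frame of clip_mouth below -0.006 m or horizontal distance between depth_mark and clip_mouth above 0.006 m)).
It fails at once if the stem's tip touches the pan's bottom (z of stem_tip in the frame of pan below 0.0062 m and horizontal distance between stem_tip and clip_mouth below 0.03 m).
It fails at once if a jar or the salt shaker is moved more than 20 mm or knocked over (distance of any of honey_jar, glass_jar, salt from where it was at the start of the episode above 0.02 m or angle between any of honey_jar, glass_jar, salt's own z axis and vertical above 0.3 rad).
It also fails if it takes over 64 s, if anything falls off the work surface, if the arm or the gripper's body presses on something with over 40 N, if the wrist force passes 120 N, or if a joint passes its speed limit or range.

## Robot

A 7-joint arm with a two-finger parallel gripper is mounted at the origin on a cart in front of the work surface, level with it; the furniture and walls round the work are solid. World frame = base frame: x ahead of the robot, y to its left, z up, the work surface at z = 0. Lengths are in m, angles in rad, forces in N, time in s.
With the tool pointing down it reaches from about 0.4 to 0.85 m from the base axis. Payload 4.5 kg.
Tool frame: the origin (TCP) lies midway between the tips of the shut fingers; the grasp point (between the pads) lies r.grip_point_offset behind it (r.grip_point_offset is the distance from the TCP to the grasp point, in m); z points along the fingers, y is the line along which they close (so a half turn about z gives the same grasp; the last joint's range is limited). The gripper opens to 88 mm and grips with 3 to 60 N. Pads are 18 mm wide; open, the fingers measure 123 mm over their backs; the gripper's body (75 mm by 187 mm) begins 45 mm behind the grasp point.
Start: joints at [1.271, 0.689, -0.195, 1.565, 0.157, 0.902, -0.215], TCP at [0.205, -0.591, 0.21] pointing down, gripper open.
Joint ranges: [-3.01, 3.01], [-0.46, 2.08], [-1.47, 1.51], [0.13, 2.56], [-1, 4.14], [0.04, 2.09], [-2.66, 2.66]. Speed limits (rad/s): [2.57, 2.57, 3.14, 3.14, 3.14, 3.14, 3.14].

## Interface

Orientations are given as a unit quaternion [x, y, z, w].
In Python, from plant import r gives the robot as it stands.
- The arm moves only by the shell command python3 -m jog 'ROWS' [FORCE]. ROWS is JSON, a list of rows, each an object of numbers: "wx", "wy", "wz": the turn, a rotation vector about the world's x, y, z as a fraction of full scale; "dx", "dy", "dz": the shift along the world's x, y, z as a fraction of full scale; "hand": the closure, from 0 (fully open) to 1 (shut). In form: [{"wx": .., "wy": .., "wz": .., "dx": .., "dy": .., "dz": .., "hand": ..}, ...]. A call has 1 to 5 rows; each row shifts and turns the commanded pose from where the row before left it; what a row does not reach is not made up. Full scale, the value 1, is 0.25 m for a shift and 2 rad for a turn. A row lasts 1/12 s, in which the tool goes at most 41.7 mm and 7.16 degrees, less where a joint would pass 70% of its speed; a pose out of reach is approached as far as the arm can. A call with a number of a shift or a turn outside -1 to 1 is refused whole. A call with a gripper value outside its range is refused whole. The fingers move at their own pace and stop on an object; FORCE is the grip in N (left out, the last holds). Time passes only in rows, so rows that do not move let the fingers close. It gives the time, the measured TCP pose, the force, the opening and the grip force at its end, in the units of the state.
- r.get_state(): the state, without advancing time (a new reading comes with each control period).
- r.snapshot(name): name is "side" or "top"; returns the picture (400x640x3 uint8, red, green, blue); there is no depth.
- r.camera_info(name): a dict with "mtx" (3x3 intrinsics, pixels), "k1" (the pictures are not rectified: a ray, as slopes to the right and down, at radius r is drawn at 1 + k1 r^2 times it, then the intrinsics apply), "R" (3x3) and "t" (3): a world point X has camera coordinates R X + t. Camera axes: x right, y down, z forward; pixel columns grow to the right and rows downward; lengths in m; the calibration is good to about 2 mm. A picture is of the moment at which its call begins. camera_info takes no time and is no camera call.
- r.finish_job(): hands the job in; it is judged then, once.
Trained networks look in the newest picture that a camera, given by its name, has taken for a name from the list of things; names that differ only in an ending like _2 or _b are one class to them, and where a whole thing is asked for, a point or a joint stands for the part that bears it (a point fixed in the world has none). Each returns a list of dicts, best first, with "p" (0 to 1); they miss things now and then, are a little off and sometimes report something else, mostly with a low value. They report only what shows in the picture. A call takes as long as a camera call. They do not tell look-alikes from the thing itself.
- r.search_frame(camera, query): "bbox" ([left, top, right, bottom] in pixels, round what is visible of it).
- r.masks_of(camera, query): "region" (400x640 bool, what is visible of it) and "bbox" ([left, top, right, bottom] in pixels, round what is visible of it).
The state is a dict: "clock": time; "q": joint angles; "qd": joint speeds; "joint_torque": joint torques, N m; "tool_pos": TCP position; "eef_rot": TCP orientation; "contact_force": force on the tool from outside, world axes, zero at the start; "moment": the same for the moment, N m; "opening": opening from 0.0 (shut) to 1.0 (fully open); "finger_force": force on a finger pad.
Only numpy, scipy, OpenCV 4.12 (cv2) and the standard library are available. Lean on these libraries where they do the work, as an engineer would, in place of code of your own. Each camera call takes 0.05 s, during which the arm holds its last target. There are 200 camera calls.

## Working session

There is one attempt and no reset: what is moved stays moved. The work goes in short steps, Python scripts to look and compute and a shell command to move; the robot and the scene stay as the last step left them, time stands still between calls to the robot, and variables do not carry over. Pictures are saved under pics/ and viewed, at most 10 in all, crops included, and the job is handed in when it is done.

```bash
mkdir -p pics; cat > h.py <<'E'
import numpy as np, cv2
from plant import r
def ray(cam,u,v):
    c=r.camera_info(cam);K=np.array(c["mtx"]);R=np.array(c["R"]);t=np.array(c["t"])
    d=np.array([(u-K[0,2])/K[0,0],(v-K[1,2])/K[1,1]]);s=d.copy()
    for _ in range(30): s=d/(1+c["k1"]*(s@s))
    return -R.T@t, R.T@np.array([s[0],s[1],1.])
def atz(cam,u,v,z):
    o,d=ray(cam,u,v); return o+d*(z-o[2])/d[2]
def tri(p,q):
    o1,d1=ray("top",*p);o2,d2=ray("side",*q)
    A=np.c_[d1,-d2];s=np.linalg.lstsq(A,o2-o1,rcond=None)[0]
    a,b=o1+s[0]*d1,o2+s[1]*d2
    return (a+b)/2,np.linalg.norm(a-b)
def proj(cam,X):
    c=r.camera_info(cam);K=np.array(c["mtx"]);p=np.array(c["R"])@X+np.array(c["t"])
    s=p[:2]/p[2];s=s*(1+c["k1"]*(s@s));return K[:2,:2]@s+K[:2,2]
E
python3 - <<'E'
from h import *
for c in("top","side"):
    im=r.snapshot(c);cv2.imwrite(f"pics/{c}0.png",im[:,:,::-1])
    o,d=ray(c,320,200);print(c,o.round(3),(d/np.linalg.norm(d)).round(3))
    for n in("pan","stand","thermometer","head","lever","paddle","clip_mouth","depth_mark"):
        try:print(n,[(np.round(x["bbox"],1).tolist(),round(x["p"],2)) for x in r.search_frame(c,n)])
        except Exception as e:print(n,e)
s=r.get_state();print(s);print(r.grip_point_offset)
E
```

```text
top [ 0.289 -0.043  1.203] [ 0.198  0.009 -0.98 ]
pan [([347.9, 180.2, 426.5, 226.7], 0.79)]
stand [([241.3, 204.9, 280.5, 237.9], 0.77)]
thermometer [([250.0, 211.2, 263.6, 221.3], 0.57), ([211.4, 216.3, 227.5, 225.8], 0.54)]
head [([248.7, 209.6, 260.7, 222.1], 0.56), ([238.2, 249.4, 247.6, 261.6], 0.47), ([211.0, 215.4, 226.4, 225.8], 0.45)]
lever [([415.1, 193.3, 426.9, 215.2], 0.38)]
paddle []
clip_mouth [([403.7, 192.7, 429.4, 214.7], 0.72)]
depth_mark [([208.2, 215.5, 220.9, 222.7], 0.52), ([250.5, 208.5, 258.6, 223.0], 0.49), ([237.0, 248.4, 249.0, 259.4], 0.4)]
side [0.245 0.665 0.427] [ 0.31  -0.85  -0.425]
pan [([322.9, 158.5, 357.7, 199.9], 0.66)]
stand [([281.5, 238.2, 332.0, 284.3], 0.72)]
thermometer [([330.9, 229.8, 349.4, 286.0], 0.82), ([290.9, 270.7, 344.2, 299.4], 0.77), ([299.6, 214.4, 311.8, 249.2], 0.63)]
head [([329.5, 230.4, 348.6, 283.8], 0.94), ([294.2, 272.6, 346.1, 297.5], 0.61), ([297.3, 217.1, 313.7, 249.5], 0.6)]
lever [([339.2, 158.6, 353.9, 168.8], 0.61)]
paddle [([336.6, 157.0, 354.2, 167.5], 0.72)]
clip_mouth [([333.8, 160.4, 355.1, 179.2], 0.53)]
depth_mark [([289.6, 269.1, 348.2, 298.4], 0.77), ([333.2, 230.4, 346.7, 285.7], 0.75), ([294.6, 215.9, 312.5, 248.5], 0.72)]
{'clock': 0.9, 'q': array([ 1.27078515,  0.68908552, -0.19460773,  1.56530233,  0.15728222,
        0.9024974 , -0.21511993]), 'qd': array([-0.00051816, -0.00070484,  0.00103065, -0.00186397,  0.00024745,
       -0.00026734,  0.00059967]), 'joint_torque': array([ 9.99177537e-04, -5.27472138e+01, -1.26677547e+00, -1.53745866e+01,
       -5.19430032e-02, -7.96113109e-04,  2.64448943e-05]), 'tool_pos': array([ 0.20482039, -0.59051272,  0.21045133]), 'eef_rot': array([9.86103759e-01, 1.66130594e-01, 2.20319397e-05, 4.06750616e-05]), 'contact_force': array([ 0.48740091, -0.48369043, -0.73290654]), 'moment': array([ 0.01236313,  0.02514799, -0.02832148]), 'finger_force': 0.0, 'opening': 1.0033538285755157}
0.0187
```

View pics/top0.png

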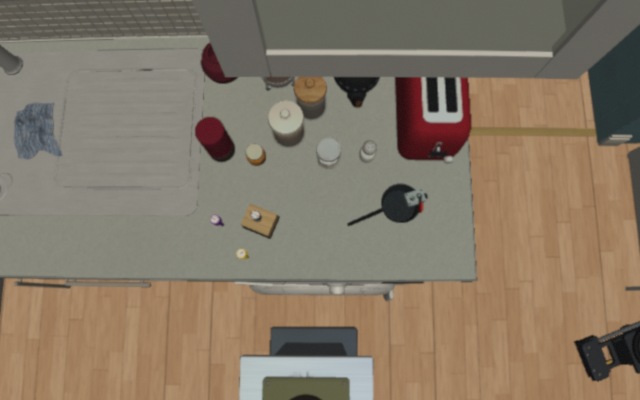

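View pics/side0.png

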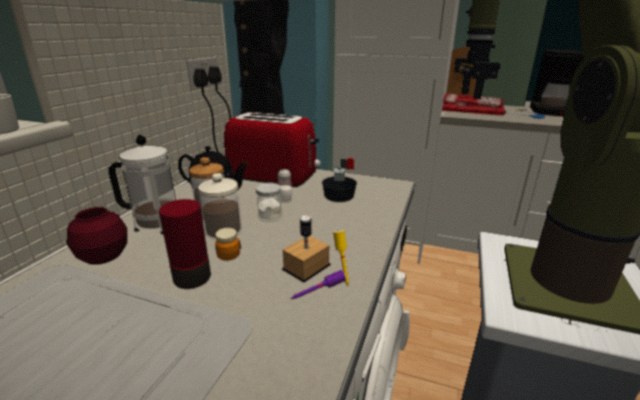

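Top: the pan is at ~(400,203) with its handle to the left, the clip and lever are at ~(415,198), and the stand with the thermometer is at ~(258,218). Purple (216,220) and yellow (241,254) are the look-alikes. Side: the head is at ~(306,226) and the pan at (340,188). I'll enlarge both views.

```bash
python3 - <<'E'
from h import *
t=cv2.imread("pics/top0.png");s=cv2.imread("pics/side0.png")
f=lambda im,x,y,w,h:cv2.resize(im[y:y+h,x:x+w],(400,300),interpolation=cv2.INTER_CUBIC)
cv2.imwrite("pics/c0.png",np.vstack([np.hstack([f(t,230,190,60,45),f(t,370,175,72,54)]),np.hstack([f(s,275,208,80,60),f(s,315,150,56,42)])]))
for n in("head","pan","clip_mouth","lever","stand"):
  for c in("top","side"):
    for x in r.masks_of(c,n):
        ys,xs=np.nonzero(x["region"]);print(n,c,round(x["p"],2),len(xs),xs.mean().round(1),ys.mean().round(1),np.round(x["bbox"],1).tolist())
E
```

```text
head top 0.66 66 255.4 215.2 [249.6, 211.3, 262.3, 220.1]
head top 0.58 107 241.9 253.8 [235.0, 250.3, 249.4, 259.5]
head top 0.56 80 420.3 201.9 [416.6, 193.6, 426.7, 212.9]
head side 0.74 428 324.5 283.4 [291.8, 270.9, 346.8, 301.1]
head side 0.59 250 305.0 228.9 [297.4, 216.6, 313.1, 250.3]
pan top 0.78 1584 398.3 204.3 [347.8, 182.8, 425.6, 224.8]
clip_mouth top 0.73 321 415.6 197.9 [402.4, 188.5, 428.8, 212.2]
clip_mouth top 0.73 1507 398.4 203.9 [347.6, 180.2, 425.9, 228.6]
clip_mouth side 0.75 250 342.3 169.2 [333.5, 157.7, 354.4, 180.5]
lever top 0.52 77 420.1 201.5 [416.2, 191.4, 422.6, 215.6]
lever side 0.74 151 346.4 163.9 [338.5, 157.2, 354.5, 169.4]
stand top 0.67 766 259.8 221.2 [242.1, 203.7, 281.0, 239.2]
stand side 0.71 1589 305.5 258.8 [283.7, 237.6, 333.4, 285.2]
```

View pics/c0.png

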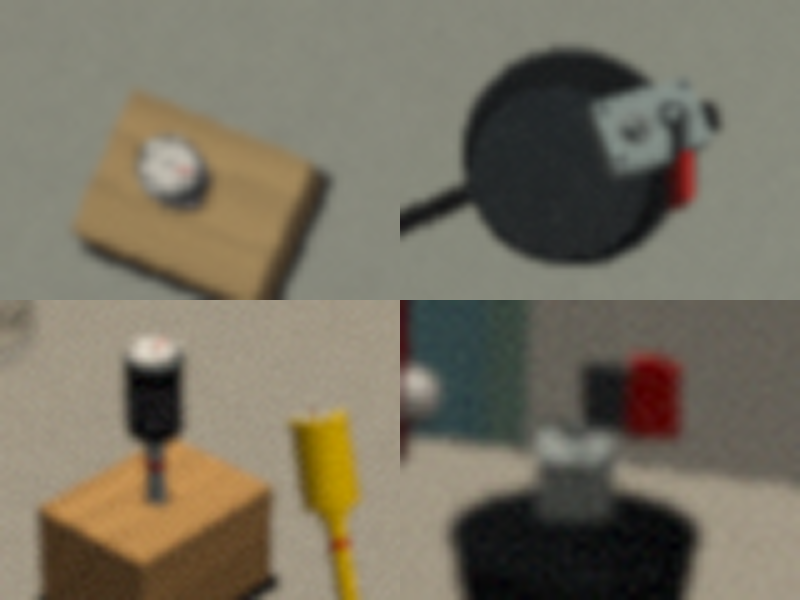

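The crop shows the dial centre at top (255.4,215.1) and side (305.4,218.0). The clip hole is at top ~(412.2,197.1), and the red lever half points down the picture at ~(422,207).

```bash
python3 - <<'E'
from h import *
print("dial tri",*tri((255.4,215.1),(305.4,218.0)),"z.111",atz("top",255.4,215.1,.111))
print("stemholes side",atz("side",305.8,247.6,.054),"headbottom@.077",atz("side",305.3,234.6,.077))
cx=lambda x,y:(370+(x-400+.5)/5.556-.5,175+(y+.5)/5.556-.5)
sx=lambda x,y:(315+(x-400+.5)/7.143-.5,150+(y-300+.5)/7.143-.5)
for n,x,y,z in(("hole",636,126,.068),("pivotarc",674,112,.068),("bowl c rim",568,155,.045),("hand",400,220,.05),("c1 NW",592,103,.068),("c2 SW",614,174,.068),("c3 N",690,83,.068),("red top end",690,206,.104),("red top begin",680,150,.104)):
    print(n,np.round(cx(x,y),1),atz("top",*cx(x,y),z).round(4))
print("handle end",atz("top",348,224,.055))
print("red tri",*tri(cx(687,206),sx(668,356)), "side red", atz("side",*sx(672,356),.104), atz("side",*sx(632,360),.104))
for n,x,y,z in(("clipface",577,455,.068),("clip far",575,425,.068),("cl",540,450,.068),("cr",612,447,.068)): print(n,atz("side",*sx(x,y),z).round(4))
# stand
for u,v in((136,93),(312,165),(80,233)):
    print("stand",atz("top",230+(u+.5)/6.667-.5,190+(v+.5)/6.667-.5,.054).round(4))
E
```

```text
dial tri [0.47380866 0.11473511 0.110411  ] 0.0006258892172213133 z.111 [0.47340422 0.11455452 0.111     ]
stemholes side [0.46957228 0.12606268 0.054     ] headbottom@.077 [0.47350374 0.11804381 0.077     ]
hole [412.1 197.3] [ 0.5251 -0.2527  0.068 ]
pivotarc [418.9 194.7] [ 0.5313 -0.2693  0.068 ]
bowl c rim [399.8 202.5] [ 0.5168 -0.2267  0.045 ]
hand [369.6 214.2] [ 0.4869 -0.1521  0.05  ]
c1 NW [404.1 193.1] [ 0.5351 -0.234   0.068 ]
c2 SW [408.1 205.9] [ 0.504  -0.2426  0.068 ]
c3 N [421.8 189.5] [ 0.5441 -0.2767  0.068 ]
red top end [421.8 211.7] [ 0.4838 -0.2674  0.104 ]
red top begin [420.  201.6] [ 0.5074 -0.2641  0.104 ]
handle end [ 0.4620877  -0.09971717  0.055     ]
red tri [ 0.48696761 -0.26499738  0.10634212] 0.007275041640722504 side red [ 0.49119722 -0.27293612  0.104     ] [ 0.50436642 -0.26284155  0.104     ]
clipface [ 0.521  -0.2479  0.068 ]
clip far [ 0.5319 -0.2801  0.068 ]
cl [ 0.5362 -0.2481  0.068 ]
cr [ 0.5108 -0.2612  0.068 ]
stand [0.5114 0.1368 0.054 ]
stand [0.4851 0.0722 0.054 ]
stand [0.46   0.1554 0.054 ]
```

```bash
python3 - <<'E'
from h import *
print("toaster knob",*tri((448,159),(318,163)),"lever",*tri((437,150),(313,143)))
for u,v in((402,157),(468,150),(455,159)): print(atz("top",u,v,.15).round(3))
E
R='x'
python3 -m jog '[{"dx":0.098,"dy":0.1164,"wz":0.03},{"dx":0.098,"dy":0.1164,"wz":0.03},{"dx":0.098,"dy":0.1164,"wz":0.03},{"dx":0.098,"dy":0.1164,"wz":0.03},{"dx":0.098,"dy":0.1164,"wz":0.03}]'
python3 -m jog '[{"dx":0.098,"dy":0.1164,"wz":0.03},{"dx":0.098,"dy":0.1164,"wz":0.03},{"dx":0.098,"dy":0.1164,"wz":0.03},{"dx":0.098,"dy":0.1164,"wz":0.03},{"dx":0.098,"dy":0.1164,"wz":0.03}]'
```

```text
toaster knob [ 0.62458671 -0.35007691  0.04636725] 0.004486434568730605 lever [ 0.62359374 -0.30505226  0.12338911] 0.004597081823892508
[ 0.601 -0.218  0.15 ]
[ 0.618 -0.369  0.15 ]
[ 0.597 -0.338  0.15 ]invalid input
invalid input
```

```bash
python3 -m jog '[{"wx":0,"wy":0,"wz":0.03,"dx":0.098,"dy":0.1164,"dz":0,"hand":0},{"wx":0,"wy":0,"wz":0.03,"dx":0.098,"dy":0.1164,"dz":0,"hand":0},{"wx":0,"wy":0,"wz":0.03,"dx":0.098,"dy":0.1164,"dz":0,"hand":0},{"wx":0,"wy":0,"wz":0.03,"dx":0.098,"dy":0.1164,"dz":0,"hand":0},{"wx":0,"wy":0,"wz":0.03,"dx":0.098,"dy":0.1164,"dz":0,"hand":0}]'
python3 - <<'E'
from h import *
t=cv2.imread("pics/top0.png");s=cv2.imread("pics/side0.png")
f=lambda im,x,y,w,h:cv2.resize(im[y:y+h,x:x+w],(400,400),interpolation=cv2.INTER_CUBIC)
cv2.imwrite("pics/c1.png",np.hstack([f(t,385,70,100,100),f(s,220,105,110,110)]))
E
```

```text
clock: 1.82
tool_pos: [0.3282, -0.4437, 0.2106]
eef_rot: [0.95, 0.313, 0.0, 0.0]
contact_force: [-0.2, 1.2, -1.0]
opening: 1.003
finger_force: 0.0
```

View pics/c1.png

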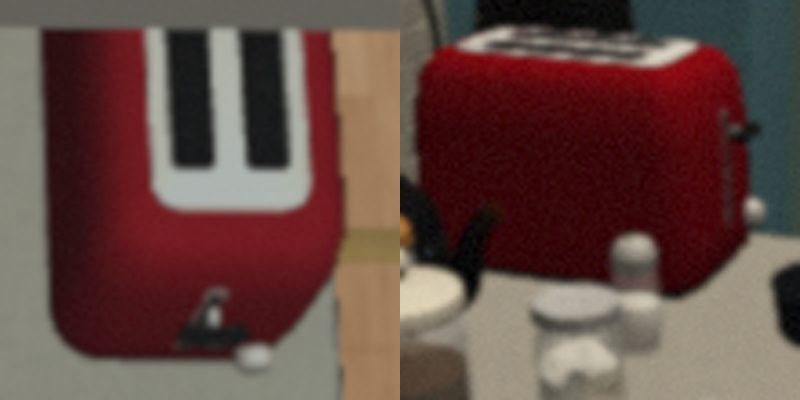

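```bash
python3 - <<'E'
from h import *
print(tri((424.6,120.9),(291,122)),tri((442,122),(300.8,118.4)))
for v in(145,158.4):
  for z in(.02,.1,.15,.19): print(v,z,atz("top",435,v,z).round(3))
print("side base",atz("side",220+275/3.636,105+295/3.636,0))
E
```

```text
(array([ 0.67161551, -0.26407465,  0.1901442 ]), np.float64(0.0007248895246469252)) (array([ 0.66303271, -0.3028337 ,  0.19410202]), np.float64(0.010254171174926597))
145 0.02 [ 0.671 -0.325  0.02 ]
145 0.1 [ 0.646 -0.306  0.1  ]
145 0.15 [ 0.629 -0.294  0.15 ]
145 0.19 [ 0.616 -0.284  0.19 ]
158.4 0.02 [ 0.636 -0.323  0.02 ]
158.4 0.1 [ 0.612 -0.304  0.1  ]
158.4 0.15 [ 0.598 -0.293  0.15 ]
158.4 0.19 [ 0.586 -0.283  0.19 ]
side base [ 0.65826353 -0.25500289  0.        ]
```

```bash
python3 -m jog '[{"wx":0,"wy":0,"wz":0.03,"dx":0.098,"dy":0.1164,"dz":0,"hand":0},{"wx":0,"wy":0,"wz":0.03,"dx":0.098,"dy":0.1164,"dz":0,"hand":0},{"wx":0,"wy":0,"wz":0.03,"dx":0.098,"dy":0.1164,"dz":0,"hand":0},{"wx":0,"wy":0,"wz":0.03,"dx":0.098,"dy":0.1164,"dz":0,"hand":0},{"wx":0,"wy":0,"wz":0.03,"dx":0.098,"dy":0.1164,"dz":0,"hand":0}]'
python3 -m jog '[{"wx":0,"wy":0,"wz":0.03,"dx":0.0085,"dy":0.151,"dz":0,"hand":0},{"wx":0,"wy":0,"wz":0.03,"dx":0.0085,"dy":0.151,"dz":0,"hand":0},{"wx":0,"wy":0,"wz":0.03,"dx":0.0085,"dy":0.151,"dz":0,"hand":0},{"wx":0,"wy":0,"wz":0.03,"dx":0.0085,"dy":0.151,"dz":0,"hand":0},{"wx":0,"wy":0,"wz":0.03,"dx":0.0085,"dy":0.151,"dz":0,"hand":0}]'
python3 -m jog '[{"wx":0,"wy":0,"wz":0.03,"dx":0.0085,"dy":0.151,"dz":0,"hand":0},{"wx":0,"wy":0,"wz":0.03,"dx":0.0085,"dy":0.151,"dz":0,"hand":0},{"wx":0,"wy":0,"wz":0.03,"dx":0.0085,"dy":0.151,"dz":0,"hand":0},{"wx":0,"wy":0,"wz":0,"dx":0.0085,"dy":0.151,"dz":0,"hand":0},{"wx":0,"wy":0,"wz":0,"dx":0,"dy":0.1,"dz":0,"hand":0}]'
```

```text
clock: 2.23
tool_pos: [0.4508, -0.2981, 0.2107]
eef_rot: [0.892, 0.451, 0.0, 0.0]
contact_force: [0.7, -1.0, 0.1]
opening: 1.0
finger_force: 0.0
clock: 2.65
tool_pos: [0.4604, -0.1091, 0.2106]
eef_rot: [0.815, 0.58, 0.0, 0.0]
contact_force: [1.1, 0.4, 0.3]
opening: 0.999
finger_force: 0.0
clock: 3.07
tool_pos: [0.4694, 0.0697, 0.2109]
eef_rot: [0.759, 0.651, 0.001, -0.0]
contact_force: [0.6, 0.7, -0.1]
opening: 1.002
finger_force: 0.0
```

```bash
python3 -m jog '[{"wx":0,"wy":0,"wz":0,"dx":0.008,"dy":0.09,"dz":0,"hand":0},{"wx":0,"wy":0,"wz":0,"dx":0.008,"dy":0.09,"dz":0,"hand":0},{"wx":0,"wy":0,"wz":0,"dx":0,"dy":0,"dz":-0.12,"hand":0},{"wx":0,"wy":0,"wz":0,"dx":0,"dy":0,"dz":-0.12,"hand":0},{"wx":0,"wy":0,"wz":0,"dx":0,"dy":0,"dz":0,"hand":0}]'
python3 - <<'E'
from h import *
s=cv2.imread("pics/side0.png")
a=r.snapshot("top")[:,:,::-1];b=r.snapshot("side")[:,:,::-1]
f=lambda im,x,y,w,h:cv2.resize(im[y:y+h,x:x+w],(400,300),interpolation=cv2.INTER_CUBIC)
cv2.imwrite("pics/c2.png",np.hstack([f(a,210,180,80,60),f(b,255,180,100,75)]))
print(r.get_state()["tool_pos"])
E
```

```text
clock: 3.48
tool_pos: [0.4701, 0.1095, 0.1469]
eef_rot: [0.76, 0.65, -0.004, -0.001]
contact_force: [-0.1, -0.8, -0.0]
opening: 1.005
finger_force: 0.0
[0.47243527 0.10998968 0.15032745]
```

View pics/c2.png

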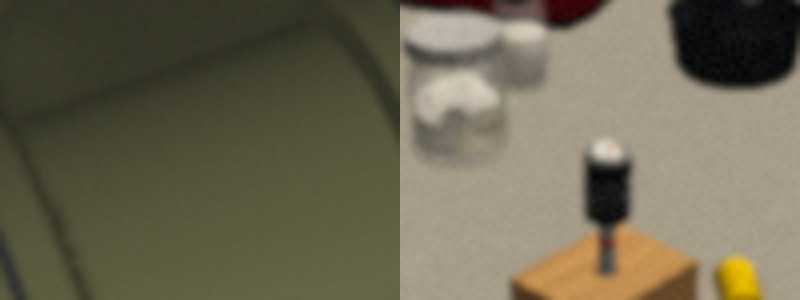

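The side crop shows the head clear at (306,224), but no fingers in view. I'll check where the TCP projects.

```bash
python3 - <<'E'
from h import *
p=r.get_state()["tool_pos"];print(p,proj("side",p),proj("side",p+[.045,0,0]),proj("side",p-[.045,0,0]))
b=r.snapshot("side")[:,:,::-1];cv2.imwrite("pics/s2.png",b)
E
```

```text
[0.47243527 0.10998968 0.15032745] [306.95375386 197.47198127] [284.35414739 193.90495019] [330.56503303 201.1984958 ]
```

View pics/s2.png

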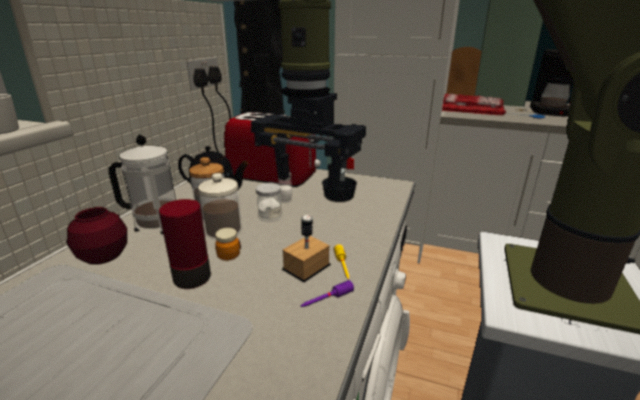

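The side picture shows the fingers straddling the head from above (tips at ~(283,175) and (333,180)), centred on it. I'll go down and grip.

```bash
python3 -m jog '[{"wx":0,"wy":0,"wz":0,"dx":0.004,"dy":0.018,"dz":-0.1,"hand":0},{"wx":0,"wy":0,"wz":0,"dx":0,"dy":0,"dz":-0.1,"hand":0},{"wx":0,"wy":0,"wz":0,"dx":0,"dy":0,"dz":-0.1,"hand":0},{"wx":0,"wy":0,"wz":0,"dx":0,"dy":0,"dz":0,"hand":0},{"wx":0,"wy":0,"wz":0,"dx":0,"dy":0,"dz":0,"hand":0}]' 25
```

```text
clock: 4.05
tool_pos: [0.4744, 0.1146, 0.0763]
eef_rot: [0.761, 0.649, 0.0, 0.0]
contact_force: [0.5, 1.0, 0.4]
opening: 1.001
finger_force: 0.0
```

```bash
for i in 1 2 3; do python3 -m jog '[{"wx":0,"wy":0,"wz":0,"dx":0,"dy":0,"dz":0,"hand":1},{"wx":0,"wy":0,"wz":0,"dx":0,"dy":0,"dz":0,"hand":1},{"wx":0,"wy":0,"wz":0,"dx":0,"dy":0,"dz":0,"hand":1},{"wx":0,"wy":0,"wz":0,"dx":0,"dy":0,"dz":0,"hand":1},{"wx":0,"wy":0,"wz":0,"dx":0,"dy":0,"dz":0,"hand":1}]' 30; done
python3 - <<'E'
from h import *
b=r.snapshot("side")[:,:,::-1]
cv2.imwrite("pics/c3.png",cv2.resize(b[180:270,250:370],(800,600),interpolation=cv2.INTER_CUBIC))
E
```

```text
clock: 4.47
tool_pos: [0.4744, 0.1148, 0.0762]
eef_rot: [0.76, 0.649, 0.001, 0.0]
contact_force: [0.7, -0.3, -0.1]
opening: 0.647
finger_force: 0.0
clock: 4.88
tool_pos: [0.4739, 0.1147, 0.0754]
eef_rot: [0.76, 0.65, -0.0, -0.0]
contact_force: [-0.8, -0.1, 0.3]
opening: 0.268
finger_force: 0.0
clock: 5.3
tool_pos: [0.4739, 0.1147, 0.0754]
eef_rot: [0.76, 0.649, -0.0, 0.0]
contact_force: [0.3, -0.3, -0.9]
opening: 0.233
finger_force: 30.0
```

View pics/c3.png

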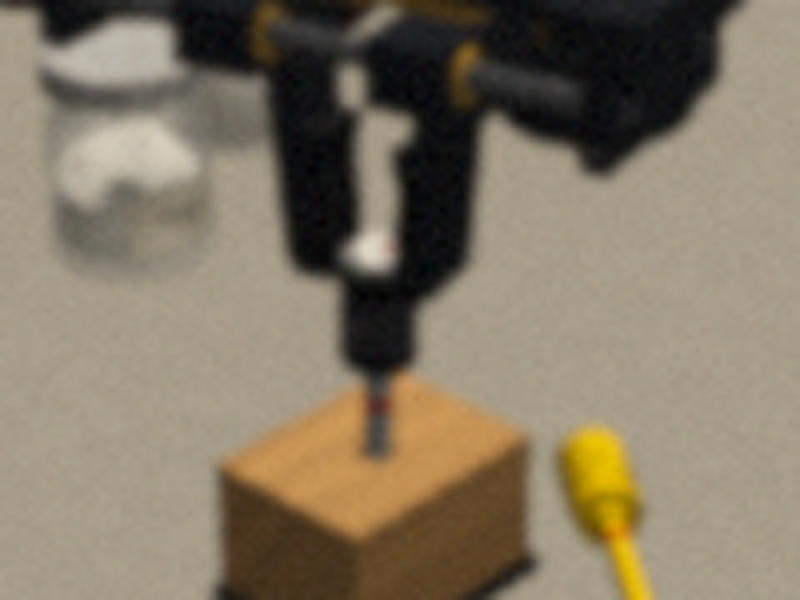

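```bash
python3 - <<'E'
from h import *
s=r.get_state();p=s["tool_pos"]
for n,q in(("tcp",p),("grasp",p+[0,0,.0187]),("f+",p+[.02,0,0]),("f-",p-[.02,0,0]),("headtop",np.array([p[0],p[1],.111])),("headbot",np.array([p[0],p[1],.077])),("band",np.array([p[0],p[1],.0635]))):
    u=proj("side",q);print(n,u.round(1),((u-[250,180])*6.667).round(0))
E
```

```text
tcp [305.8 234.4] [372. 363.]
grasp [305.6 225.8] [371. 305.]
f+ [296.  232.6] [307. 350.]
f- [315.7 236.4] [438. 376.]
headtop [305.5 217.7] [370. 252.]
headbot [305.8 233.7] [372. 358.]
band [305.9 239.9] [372. 399.]
```

The side crop shows the fingers gripping only the top of the head: tips at ~v 221, about 25 mm above where the reported TCP projects. I need to know how far the fingers really reach before pushing a paddle with them. I'll open a bit, go lower and feel for the stand top.

```bash
python3 -m jog '[{"wx":0,"wy":0,"wz":0,"dx":0,"dy":0,"dz":0,"hand":0.5},{"wx":0,"wy":0,"wz":0,"dx":0,"dy":0,"dz":0,"hand":0.5},{"wx":0,"wy":0,"wz":0,"dx":0,"dy":0,"dz":0,"hand":0.5},{"wx":0,"wy":0,"wz":0,"dx":0,"dy":0,"dz":-0.04,"hand":0.5},{"wx":0,"wy":0,"wz":0,"dx":0,"dy":0,"dz":-0.03,"hand":0.5}]'
python3 -m jog '[{"wx":0,"wy":0,"wz":0,"dx":0,"dy":0,"dz":-0.008,"hand":0.5},{"wx":0,"wy":0,"wz":0,"dx":0,"dy":0,"dz":-0.006,"hand":0.5},{"wx":0,"wy":0,"wz":0,"dx":0,"dy":0,"dz":0,"hand":0.5}]'
python3 - <<'E'
from h import *
b=r.snapshot("side")[:,:,::-1]
cv2.imwrite("pics/c4.png",cv2.resize(b[180:270,250:370],(640,480),interpolation=cv2.INTER_CUBIC))
E
```

```text
clock: 5.77
tool_pos: [0.4742, 0.1148, 0.0578]
eef_rot: [0.76, 0.649, 0.0, 0.0]
contact_force: [-1.3, 0.0, -0.7]
opening: 0.5
finger_force: 0.0
clock: 6.02
tool_pos: [0.4737, 0.1147, 0.0542]
eef_rot: [0.76, 0.65, -0.0, -0.0]
contact_force: [-0.1, -0.8, 0.0]
opening: 0.499
finger_force: 0.0
```

View pics/c4.png

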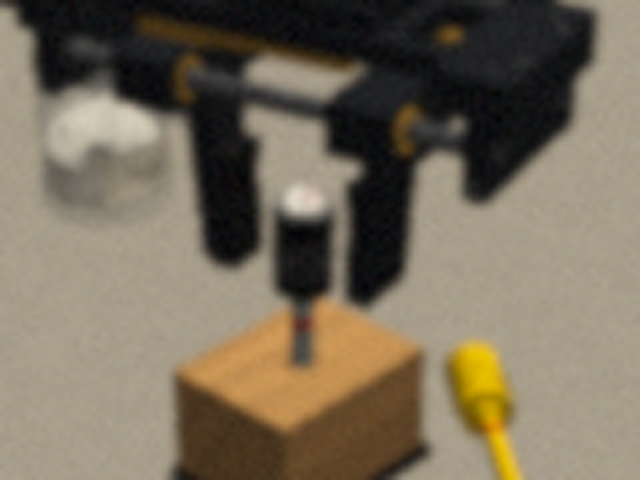

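Here the fingertips (v≈229 and 236) sit ~25 mm above the reported TCP height. I'll go down another 6 mm. No contact at TCP 0.048 would confirm it, since the stand top is at 0.054.

```bash
python3 -m jog '[{"wx":0,"wy":0,"wz":0,"dx":0,"dy":0,"dz":-0.008,"hand":0.5},{"wx":0,"wy":0,"wz":0,"dx":0,"dy":0,"dz":0,"hand":0.5}]'
python3 -m jog '[{"wx":0,"wy":0,"wz":0,"dx":0,"dy":0,"dz":-0.008,"hand":0.5},{"wx":0,"wy":0,"wz":0,"dx":0,"dy":0,"dz":0,"hand":0.5}]'
python3 -m jog '[{"wx":0,"wy":0,"wz":0,"dx":0,"dy":0,"dz":-0.008,"hand":0.5},{"wx":0,"wy":0,"wz":0,"dx":0,"dy":0,"dz":0,"hand":0.5}]'
```

```text
clock: 6.23
tool_pos: [0.474, 0.1148, 0.0525]
eef_rot: [0.76, 0.649, 0.0, 0.0]
contact_force: [0.1, 0.2, -0.2]
opening: 0.499
finger_force: 0.0
clock: 6.4
tool_pos: [0.4739, 0.1147, 0.0503]
eef_rot: [0.76, 0.649, -0.0, 0.0]
contact_force: [0.1, 0.0, 0.6]
opening: 0.501
finger_force: 0.0
clock: 6.57
tool_pos: [0.4738, 0.1147, 0.0482]
eef_rot: [0.76, 0.65, -0.0, -0.0]
contact_force: [0.7, -0.5, 0.1]
opening: 0.501
finger_force: 0.0
```

No contact, so the fingers really do end ~25 mm above the TCP. I'll grip here.

```bash
for i in 1 2; do python3 -m jog '[{"wx":0,"wy":0,"wz":0,"dx":0,"dy":0,"dz":0,"hand":1},{"wx":0,"wy":0,"wz":0,"dx":0,"dy":0,"dz":0,"hand":1},{"wx":0,"wy":0,"wz":0,"dx":0,"dy":0,"dz":0,"hand":1},{"wx":0,"wy":0,"wz":0,"dx":0,"dy":0,"dz":0,"hand":1},{"wx":0,"wy":0,"wz":0,"dx":0,"dy":0,"dz":0,"hand":1}]' 40; done
python3 -m jog '[{"wx":0,"wy":0,"wz":0,"dx":0,"dy":0,"dz":0.06,"hand":1},{"wx":0,"wy":0,"wz":0,"dx":0,"dy":0,"dz":0.1,"hand":1},{"wx":0,"wy":0,"wz":0,"dx":0,"dy":0,"dz":0.12,"hand":1},{"wx":0,"wy":0,"wz":0,"dx":0,"dy":0,"dz":0.12,"hand":1},{"wx":0,"wy":0,"wz":0,"dx":0,"dy":0,"dz":0.0,"hand":1}]'
python3 - <<'E'
from h import *
s=r.get_state();p=s["tool_pos"]
b=r.snapshot("side")[:,:,::-1]
u=proj("side",p+[0,0,.03-.0]).astype(int);print(p,u)
x0,y0=u[0]-45,u[1]-35
cv2.imwrite("pics/c5.png",cv2.resize(b[y0:y0+75,x0:x0+100],(800,600),interpolation=cv2.INTER_CUBIC));print(x0,y0)
for n,z in(("stemtip",-.040),("band",.0138),("headbot",.029),("headtop",.063)):
    print(n,((proj("side",p+[0,0,z])-[x0,y0])*8).round(0))
E
```

```text
clock: 6.98
tool_pos: [0.474, 0.1148, 0.0485]
eef_rot: [0.76, 0.649, 0.0, 0.0]
contact_force: [0.3, -0.8, 0.6]
opening: 0.234
finger_force: 40.0
clock: 7.4
tool_pos: [0.474, 0.1148, 0.0485]
eef_rot: [0.76, 0.65, 0.0, 0.0]
contact_force: [0.1, 0.2, 0.6]
opening: 0.236
finger_force: 40.0
clock: 7.82
tool_pos: [0.4766, 0.1158, 0.1527]
eef_rot: [0.761, 0.649, 0.004, 0.001]
contact_force: [0.8, -1.0, -1.2]
opening: 0.238
finger_force: 40.0
[0.47657536 0.11584554 0.15272415] [303 181]
258 146
stemtip [367. 568.]
band [364. 353.]
headbot [362. 290.]
headtop [360. 144.]
```

View pics/c5.png

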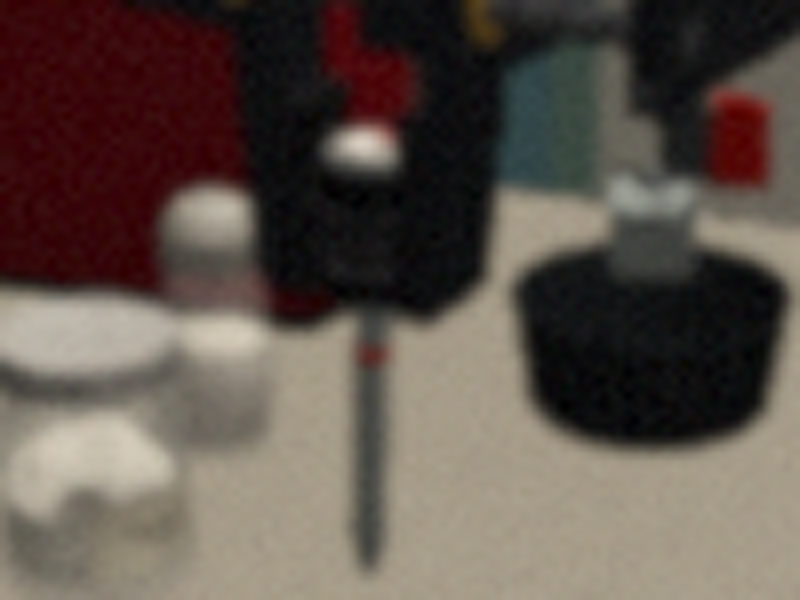

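The side crop shows the thermometer upright in the fingers. The tip is at crop (369,572) against a predicted (367,568), and the red band is at row 353. The fingertips end just below the head. Next I'll refine the clip hole on averaged pictures.

```bash
python3 - <<'E'
from h import *
A=np.mean([r.snapshot("top").astype(float) for _ in range(6)],0)
np.save("topavg.npy",A)
g=A.mean(2)
print(g[188:214,402:430].round(0).astype(int))
up=cv2.resize(g.astype(np.float32),None,fx=8,fy=8,interpolation=cv2.INTER_CUBIC)
f=lambda u,v:(int((u+.5)*8-.5),int((v+.5)*8-.5))
x0,y0=f(409,194);x1,y1=f(415.5,200.5);w=up[y0:y1,x0:x1]
m=w<np.percentile(w,35)
n,l,st,ce=cv2.connectedComponentsWithStats(m.astype(np.uint8))
for k in range(1,n):
  if st[k,4]>60:
    u,v=((np.array(ce[k])+[x0,y0]+.5)/8-.5);print(st[k,4],u.round(2),v.round(2),atz("top",u,v,.068).round(4))
E
```

```text
[[ 33  33  32  32  33  32  32  32  37  47  67  94 122 139 146 148 148 147
  145 145 147 148 148 148 148 148 148 148]
 [ 32  33  32  32  32  32  31  32  32  35  43  64  94 123 143 149 149 145
  134 133 143 148 149 149 149 148 148 148]
 [ 35  33  31  31  32  32  31  34  37  47  62  81 100 124 146 151 151 144
  130 128 141 148 148 149 148 148 148 148]
 [ 41  39  36  34  34  42  51  62  77  90 109 128 136 143 150 153 153 151
  146 145 149 149 148 148 147 148 148 148]
 [ 44  45  48  56  63  81  96 109 128 135 141 148 151 152 150 147 145 146
  148 151 152 148 140 137 139 145 148 148]
 [ 46  50  68  91 102 123 135 141 148 150 151 153 153 151 140 122 117 121
  128 139 148 139 112  99 114 137 146 148]
 [ 48  55  82 112 115 130 146 151 151 151 150 151 152 146 126 105 111 120
  112 121 140 133  98  66  84 120 142 148]
 [ 51  56  80 112 127 135 148 151 148 145 142 143 146 140 119 102 114 117
   96 102 129 135 108  65  65 107 139 147]
 [ 48  54  74 111 139 147 150 147 142 138 129 128 135 136 119  96  91  89
   76  95 126 142 123  76  60 100 136 146]
 [ 46  51  66 100 137 151 149 138 125 124 116 1
[... 1286 characters left out ...]
 42  37  28  25  27  30  37
   51  77 103 125 143 148 149 149 149 148]
 [ 46  47  46  46  45  44  44  44  44  43  43  40  32  25  24  26  31  36
   50  76 105 128 145 149 151 150 150 149]
 [ 46  46  46  46  46  45  45  43  44  43  43  39  29  24  23  26  31  36
   49  78 112 135 147 151 151 151 150 148]
 [ 46  46  45  46  48  47  45  44  44  43  43  38  27  22  23  26  35  44
   60  90 123 142 149 150 151 150 149 148]
 [ 46  45  45  46  46  46  44  43  44  45  42  34  25  23  26  38  57  77
   94 117 138 147 149 149 150 150 149 148]
 [ 45  44  44  45  46  45  44  44  44  43  38  29  23  24  34  60  93 119
  134 141 147 149 149 149 150 150 149 149]]
947 411.78 198.39 [ 0.5223 -0.2519  0.068 ]
```

```bash
python3 - <<'E'
from h import *
A=np.load("topavg.npy").mean(2)
ys,xs=np.mgrid[193:203,407:417]
d=np.clip(150-A[193:203,407:417],0,None)
for c in((412,198),(411.5,198),(412,197.5)):
  p=np.array(c,float)
  for _ in range(20):
    w=d*(np.hypot(xs-p[0],ys-p[1])<3.6); p=np.array([(w*xs).sum(),(w*ys).sum()])/w.sum()
  print(p.round(2),atz("top",*p,.068).round(4))
S=np.mean([r.snapshot("side").astype(float) for _ in range(6)],0);np.save("sideavg.npy",S)
print(S.mean(2)[158:185,330:356].round(0).astype(int))
print(S[158:172,340:358,0].round(0).astype(int)-S[158:172,340:358,1].round(0).astype(int))
print(proj("side",np.array([.5251,-.2527,.068])),proj("side",np.array([.5223,-.2519,.068])))
E
```

```text
[411.83 198.28] [ 0.5226 -0.2521  0.068 ]
[411.83 198.28] [ 0.5226 -0.2521  0.068 ]
[411.83 198.28] [ 0.5226 -0.2521  0.068 ]
[[ 65  68  77  91  97  99  94  82  55  31  18  16  15  17  16  16  16  19
   19  23  31  44  66  83  95  99]
 [ 65  70  80  90  96  99  95  80  53  33  27  21  17  17  18  18  19  20
   23  27  32  41  56  71  89  96]
 [ 66  68  78  91  96  99  95  78  51  36  30  25  17  18  17  19  19  27
   28  32  34  33  44  60  83  95]
 [ 65  69  78  90  97  99  93  78  53  34  26  23  19  17  20  19  24  27
   32  30  32  34  38  56  79  95]
 [ 67  70  80  91  97  99  95  83  60  40  30  20  18  18  21  24  27  29
   34  35  35  32  35  57  79  96]
 [ 65  70  79  91  96  99  97  90  78  62  41  24  20  24  25  28  31  32
   33  33  34  32  36  55  79  96]
 [ 67  70  78  90  97  98  98  96  92  83  59  34  24  25  28  28  29  32
   32  35  34  30  37  55  79  95]
 [ 66  69  79  89  94  96  97  96  97  91  67  40  27  26  29  28  31  32
   31  31  34  30  35  56  81  93]
 [ 66  69  78  88  90  90  93  90  94  95  74  45  31  27  28  29  31  32
   31  34  31  31  38  57  8
[... 2124 characters left out ...]
 65 31  9  3  4]
 [ 1 -2  0 -1 -1  5 20 46 65 76 76 79 77 58 27  9  3  5]
 [ 0 -1 -1 -2 -1  7 27 53 67 76 76 78 76 55 26  8  4  4]
 [ 2  0  0 -1 -1  6 25 55 71 77 77 78 77 56 26  8  6  4]
 [ 2  1 -1 -2  0  7 29 56 72 79 76 80 75 58 29  9  5  3]
 [ 2 -1 -2 -1 -1  7 33 60 74 77 75 79 77 58 29 10  5  4]
 [ 0  0 -1 -2  0  9 34 60 74 75 79 77 75 59 30 11  4  5]
 [-2  0 -2 -1  0  7 29 56 67 73 76 73 73 57 29 11  6  5]
 [-2 -1 -3 -2  2  5 19 36 48 54 57 58 57 45 23 10  5  5]
 [-2 -2 -4 -3  0  4  9 16 23 26 31 32 32 26 14  7  5  6]
 [-3 -3 -4 -4  0  2  5  7  9 11 12 11 12 11  8  7  5  5]
 [-3 -4 -3 -3 -1  4  4  6  6  6  4  6  6  5  4  5  5  5]]
[338.45145969 170.51411169] [339.32415744 170.73222382]
```

```bash
python3 - <<'E'
from h import *
for H in((.5251,-.2527),(.5236,-.2522),(.5226,-.2521),(.521,-.252)):
  for a in(108,112):
    e=np.array([np.cos(np.radians(a)),np.sin(np.radians(a))]);n=np.array([-e[1],e[0]])
    P=lambda x,y,z:proj("side",np.r_[np.array(H)+x*e+y*n,z])
    print(H,a,"face L/R",P(.014,-.015,.055)[0].round(1),P(.014,.015,.055)[0].round(1),"bottom/top v",P(.014,0,.045)[1].round(1),P(.014,0,.068)[1].round(1),"back top",P(-.03,0,.068)[1].round(1))
E
```

```text
(0.5251, -0.2527) 108 face L/R 333.0 343.8 bottom/top v 180.0 172.3 back top 166.8
(0.5251, -0.2527) 112 face L/R 333.3 344.1 bottom/top v 180.0 172.3 back top 166.8
(0.5236, -0.2522) 108 face L/R 333.4 344.3 bottom/top v 180.2 172.4 back top 167.0
(0.5236, -0.2522) 112 face L/R 333.8 344.6 bottom/top v 180.2 172.4 back top 167.0
(0.5226, -0.2521) 108 face L/R 333.8 344.6 bottom/top v 180.2 172.5 back top 167.0
(0.5226, -0.2521) 112 face L/R 334.1 344.9 bottom/top v 180.2 172.5 back top 167.0
(0.521, -0.252) 108 face L/R 334.3 345.2 bottom/top v 180.3 172.6 back top 167.1
(0.521, -0.252) 112 face L/R 334.7 345.5 bottom/top v 180.3 172.6 back top 167.1
```

```bash
for i in 1 2; do python3 -m jog '[{"wx":0,"wy":0,"wz":0,"dx":0.02,"dy":-0.147,"dz":0,"hand":1},{"wx":0,"wy":0,"wz":0,"dx":0.02,"dy":-0.147,"dz":0,"hand":1},{"wx":0,"wy":0,"wz":0,"dx":0.02,"dy":-0.147,"dz":0,"hand":1},{"wx":0,"wy":0,"wz":0,"dx":0.02,"dy":-0.147,"dz":0,"hand":1},{"wx":0,"wy":0,"wz":0,"dx":0.02,"dy":-0.147,"dz":0,"hand":1}]'; done
python3 -m jog '[{"wx":0,"wy":0,"wz":0,"dx":0,"dy":0,"dz":0,"hand":1},{"wx":0,"wy":0,"wz":0,"dx":0,"dy":0,"dz":0,"hand":1},{"wx":0,"wy":0,"wz":0,"dx":0,"dy":0,"dz":0,"hand":1},{"wx":0,"wy":0,"wz":0,"dx":0,"dy":0,"dz":0,"hand":1}]'
```

```text
clock: 8.88
tool_pos: [0.4989, -0.0707, 0.1484]
eef_rot: [0.76, 0.65, 0.0, 0.0]
contact_force: [0.6, -0.1, -1.5]
opening: 0.239
finger_force: 40.0
clock: 9.3
tool_pos: [0.5236, -0.2548, 0.1484]
eef_rot: [0.76, 0.649, -0.0, -0.0]
contact_force: [0.9, -0.1, 0.4]
opening: 0.236
finger_force: 40.0
clock: 9.63
tool_pos: [0.524, -0.2508, 0.1484]
eef_rot: [0.76, 0.65, 0.0, -0.001]
contact_force: [-0.7, 0.2, -0.2]
opening: 0.236
finger_force: 40.0
```

```bash
python3 -m jog '[{"wx":0,"wy":0,"wz":0,"dx":-0.002,"dy":-0.0056,"dz":0,"hand":1},{"wx":0,"wy":0,"wz":0,"dx":0,"dy":0,"dz":-0.06,"hand":1},{"wx":0,"wy":0,"wz":0,"dx":0,"dy":0,"dz":-0.06,"hand":1},{"wx":0,"wy":0,"wz":0,"dx":0,"dy":0,"dz":0,"hand":1},{"wx":0,"wy":0,"wz":0,"dx":0,"dy":0,"dz":0,"hand":1}]'
python3 - <<'E'
from h import *
p=r.get_state()["tool_pos"]
b=np.mean([r.snapshot("side").astype(float) for _ in range(6)],0).astype(np.uint8)[:,:,::-1]
cv2.imwrite("pics/c6.png",cv2.resize(b[135:195,305:385],(800,600),interpolation=cv2.INTER_CUBIC))
for n,z in(("tip",-.040),("band",.0138),("headbot",.029)): print(n,((proj("side",p+[0,0,z])-[305,135]+.5)*10).round(0))
print("hole",((proj("side",np.array([.5235,-.2522,.068]))-[305,135]+.5)*10).round(0))
E
```

```text
clock: 10.05
tool_pos: [0.5231, -0.2531, 0.1182]
eef_rot: [0.76, 0.65, -0.0, -0.001]
contact_force: [0.5, 0.4, -0.8]
opening: 0.236
finger_force: 40.0
tip [348. 326.]
band [353. 140.]
headbot [354.  85.]
hole [344. 361.]
```

View pics/c6.png

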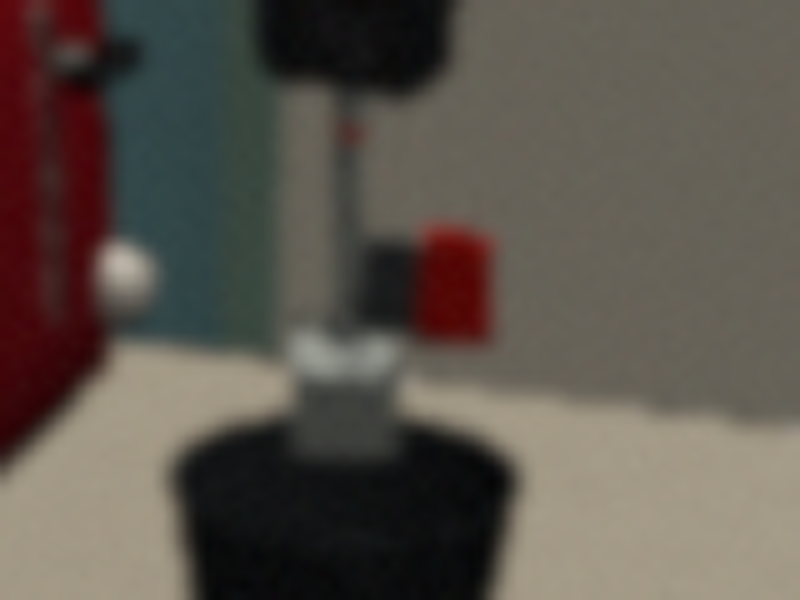

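The side crop shows the stem at column ~345–348, straight above the clip hole at (347,350); the band is at row 133. I'll lower slowly, watching the force.

```bash
python3 -m jog '[{"wx":0,"wy":0,"wz":0,"dx":0,"dy":0,"dz":-0.02,"hand":1},{"wx":0,"wy":0,"wz":0,"dx":0,"dy":0,"dz":-0.012,"hand":1},{"wx":0,"wy":0,"wz":0,"dx":0,"dy":0,"dz":-0.012,"hand":1},{"wx":0,"wy":0,"wz":0,"dx":0,"dy":0,"dz":0,"hand":1}]'
python3 -m jog '[{"wx":0,"wy":0,"wz":0,"dx":0,"dy":0,"dz":-0.012,"hand":1},{"wx":0,"wy":0,"wz":0,"dx":0,"dy":0,"dz":-0.012,"hand":1},{"wx":0,"wy":0,"wz":0,"dx":0,"dy":0,"dz":0,"hand":1}]'
```

```text
clock: 10.68
tool_pos: [0.5228, -0.254, 0.1066]
eef_rot: [0.76, 0.649, -0.0, -0.001]
contact_force: [-0.8, 0.3, -0.4]
opening: 0.237
finger_force: 40.0
clock: 10.93
tool_pos: [0.523, -0.2541, 0.1008]
eef_rot: [0.76, 0.65, -0.0, -0.0]
contact_force: [0.2, 0.4, -0.7]
opening: 0.239
finger_force: 40.0
```

```bash
python3 -m jog '[{"wx":0,"wy":0,"wz":0,"dx":0.002,"dy":0.006,"dz":0,"hand":1},{"wx":0,"wy":0,"wz":0,"dx":0,"dy":0,"dz":-0.01,"hand":1},{"wx":0,"wy":0,"wz":0,"dx":0,"dy":0,"dz":-0.01,"hand":1},{"wx":0,"wy":0,"wz":0,"dx":0,"dy":0,"dz":0,"hand":1}]'
python3 -m jog '[{"wx":0,"wy":0,"wz":0,"dx":0,"dy":0,"dz":-0.01,"hand":1},{"wx":0,"wy":0,"wz":0,"dx":0,"dy":0,"dz":0,"hand":1}]'
python3 -c "
from h import *
s=r.get_state();print(s['moment'].round(2),s['contact_force'].round(1))"
```

```text
clock: 11.27
tool_pos: [0.5236, -0.2526, 0.096]
eef_rot: [0.76, 0.65, -0.0, -0.0]
contact_force: [0.3, 1.0, -0.1]
opening: 0.238
finger_force: 40.0
clock: 11.43
tool_pos: [0.5237, -0.2527, 0.0935]
eef_rot: [0.76, 0.649, -0.0, -0.0]
contact_force: [0.2, -0.5, -0.1]
opening: 0.231
finger_force: 40.0
[-0.01 -0.03 -0.06] [ 0.2 -0.5 -0.1]
```

```bash
python3 -m jog '[{"wx":0,"wy":0,"wz":0,"dx":0,"dy":0,"dz":-0.03,"hand":1},{"wx":0,"wy":0,"wz":0,"dx":0,"dy":0,"dz":-0.02,"hand":1},{"wx":0,"wy":0,"wz":0,"dx":0,"dy":0,"dz":0,"hand":1}]'
python3 -m jog '[{"wx":0,"wy":0,"wz":0,"dx":0,"dy":0,"dz":-0.03,"hand":1},{"wx":0,"wy":0,"wz":0,"dx":0,"dy":0,"dz":-0.02,"hand":1},{"wx":0,"wy":0,"wz":0,"dx":0,"dy":0,"dz":0,"hand":1}]'
python3 -m jog '[{"wx":0,"wy":0,"wz":0,"dx":0,"dy":0,"dz":-0.03,"hand":1},{"wx":0,"wy":0,"wz":0,"dx":0,"dy":0,"dz":-0.018,"hand":1},{"wx":0,"wy":0,"wz":0,"dx":0,"dy":0,"dz":0,"hand":1},{"wx":0,"wy":0,"wz":0,"dx":0,"dy":0,"dz":0,"hand":1}]'
python3 - <<'E'
from h import *
b=np.mean([r.snapshot("side").astype(float) for _ in range(5)],0)
print(r.get_state()["tool_pos"])
print((b[155:174,333:346,0]-b[155:174,333:346,1]).round(0).astype(int));print(b[155:174,333:346].mean(2).round(0).astype(int))
for z in(.083,.071,.068): print(z,proj("side",np.array([.5235,-.2522,z])))
E
```

```text
clock: 11.68
tool_pos: [0.5233, -0.2525, 0.0801]
eef_rot: [0.76, 0.65, -0.0, -0.001]
contact_force: [0.1, -0.1, -0.8]
opening: 0.238
finger_force: 40.0
clock: 11.93
tool_pos: [0.5234, -0.2523, 0.0677]
eef_rot: [0.76, 0.65, -0.0, -0.001]
contact_force: [0.7, 0.5, -0.2]
opening: 0.236
finger_force: 40.0
clock: 12.27
tool_pos: [0.524, -0.2525, 0.0566]
eef_rot: [0.76, 0.65, 0.0, -0.0]
contact_force: [0.3, 0.1, -0.2]
opening: 0.238
finger_force: 40.0
[ 0.52412996 -0.25272515  0.05719153]
[[ 1 -1  1  1  2  0  2  0  0  0  0 -1  0]
 [ 1 -1  1  0  0  1  0  1  1 -1 -1  0  0]
 [ 1  2 -1  1 -1  1  0  0  0 -1 -1 -1  0]
 [-1  1  0  0  0  1  0 -1  1  0 -2 -2  0]
 [ 1  1  2  1  1  1 -1  0  1  0 -2  0  0]
 [ 1 -1  0  0 -1  1  2 -1  0  1 -3  0 -1]
 [ 0  0  1  0  1  2  1  1  2  1  0  0 -1]
 [ 1 -1  0  1  1  1  2  0  1  0  0 -2  0]
 [-2  2  2  1  1  0  0  2  1 -1  0  2 -1]
 [-1  2  1  2  0  0 -1  1  0  1 -2  2  1]
 [-1  2  3  3  1 -1  0  0  1 -1 -1 -1  5]
 [-1  2  2  1  1  1 -2 -1 -2  1 -2 -1 10]
 [ 0  0  0  0  0  0  1  1 -1 -1 -1  1  8]
 [ 0 -1 -2 -2  2  7  8  9  4  0 -1  0  4]
 [-1 -1 -2 -2  4 14 22 1
[... 634 characters left out ...]
16  21  22  19  20  20  18  17  15  12  13  13]
 [ 33  34  43  40  28  20  15  16  14  11  10  11  14]
 [ 60  61  68  63  47  33  27  29  20  16  13  17  19]
 [ 79  80  81  79  66  49  45  42  35  24  19  20  20]
 [ 89  95  97  97  81  63  58  58  55  51  45  40  36]
 [ 95 114 126 123 101  74  64  71  83  90  90  75  64]
 [103 128 145 143 116  84  69  83 108 126 126 108  91]
 [107 131 148 147 123  92  79  96 119 139 136 116 101]
 [122 129 136 139 126 108  97 106 123 133 125 107 100]
 [132 120 111 115 115 106 102 103 110 112 100  96 110]
 [136 106  83  81  81  81  80  80  85  85  82  98 125]]
0.083 [339.07670635 165.56566778]
0.071 [338.97139858 169.6330836 ]
0.068 [338.94521044 170.64373042]
```

```bash
python3 -m jog '[{"wx":0,"wy":0,"wz":0,"dx":0,"dy":0,"dz":-0.01,"hand":1},{"wx":0,"wy":0,"wz":0,"dx":0,"dy":0,"dz":0,"hand":1},{"wx":0,"wy":0,"wz":0,"dx":0,"dy":0,"dz":0,"hand":1},{"wx":0,"wy":0,"wz":0,"dx":0,"dy":0,"dz":0,"hand":1},{"wx":0,"wy":0,"wz":0,"dx":0,"dy":0,"dz":0,"hand":1}]'
cat > band.py <<'E'
from h import *
P=[];B=[]
for _ in range(5): B.append(r.snapshot("side").astype(float));P.append(r.get_state()["tool_pos"])
b=np.mean(B,0);w=np.clip((b[165:175,336:343,0]-b[165:175,336:343,1])-3,0,None)
ys,xs=np.mgrid[165:175,336:343]
print("tcp",np.mean(P,0).round(4),"band uv",(w*xs).sum()/w.sum(),(w*ys).sum()/w.sum(),"sum",w.sum())
R=np.clip(b[150:185,340:375,0]-b[150:185,340:375,1]-20,0,None);ys,xs=np.mgrid[150:185,340:375]
if R.sum(): print("red lever uv",(R*xs).sum()/R.sum(),(R*ys).sum()/R.sum(),R.sum())
s=r.get_state();print(s["contact_force"].round(1),s["moment"].round(2),s["eef_rot"].round(3))
E
python3 band.py
```

```text
clock: 12.93
tool_pos: [0.524, -0.2527, 0.0545]
eef_rot: [0.76, 0.65, 0.0, 0.0]
contact_force: [0.2, -0.0, -0.8]
opening: 0.24
finger_force: 40.0
tcp [ 0.524  -0.2527  0.0545] band uv 339.1246882793018 170.15960099750623 sum 80.2
red lever uv 350.81262439579194 163.45009951663351 2813.6
[-0.3 -0.4 -0.2] [-0.08 -0.09 -0.  ] [0.76  0.649 0.    0.   ]
```

```bash
for i in 1 2; do python3 -m jog '[{"wx":0,"wy":0,"wz":0.04,"dx":0,"dy":0,"dz":0,"hand":1},{"wx":0,"wy":0,"wz":0.04,"dx":0,"dy":0,"dz":0,"hand":1},{"wx":0,"wy":0,"wz":0.04,"dx":0,"dy":0,"dz":0,"hand":1},{"wx":0,"wy":0,"wz":0,"dx":0,"dy":0,"dz":0,"hand":1}]'; python3 band.py; done
```

```text
clock: 13.52
tool_pos: [0.5238, -0.2526, 0.0544]
eef_rot: [0.676, 0.736, 0.0, -0.0]
contact_force: [-0.1, -0.0, -1.0]
opening: 0.242
finger_force: 40.0
tcp [ 0.5239 -0.2527  0.0544] band uv 339.18624641833816 170.17478510028653 sum 69.80000000000004
red lever uv 350.74952290076334 163.4096919302072 2934.4
[-0.6  0.7 -0.7] [-0.03 -0.09  0.07] [ 0.678  0.735 -0.     0.   ]
clock: 14.1
tool_pos: [0.5235, -0.2522, 0.0543]
eef_rot: [0.584, 0.812, 0.0, -0.001]
contact_force: [-1.1, 0.9, 0.4]
opening: 0.235
finger_force: 40.4
tcp [ 0.5236 -0.2523  0.0543] band uv 339.21649484536084 170.29123711340208 sum 77.60000000000002
red lever uv 351.1012357100377 162.26478556796408 3026.5999999999995
[-1.1  2.1 -1.1] [ 0.44  0.07 -0.03] [ 0.585  0.811 -0.    -0.   ]
```

Contact was made and the lever is turning. I'll continue.

```bash
for i in 1 2; do python3 -m jog '[{"wx":0,"wy":0,"wz":0.04,"dx":0,"dy":0,"dz":0,"hand":1},{"wx":0,"wy":0,"wz":0.04,"dx":0,"dy":0,"dz":0,"hand":1},{"wx":0,"wy":0,"wz":0.04,"dx":0,"dy":0,"dz":0,"hand":1},{"wx":0,"wy":0,"wz":0,"dx":0,"dy":0,"dz":0,"hand":1}]'; python3 band.py; done
```

```text
clock: 14.68
tool_pos: [0.5234, -0.2525, 0.0543]
eef_rot: [0.482, 0.876, -0.0, -0.0]
contact_force: [-2.0, 0.6, 0.2]
opening: 0.237
finger_force: 40.6
tcp [ 0.5235 -0.2526  0.0543] band uv 339.3655030800822 170.170431211499 sum 97.40000000000002
red lever uv 351.30814591332967 161.04326659352716 2916.8
[-1.4  1.8 -0.6] [ 0.4   0.32 -0.05] [ 0.484  0.875 -0.    -0.   ]
clock: 15.27
tool_pos: [0.5233, -0.2523, 0.0543]
eef_rot: [0.374, 0.927, 0.0, -0.001]
contact_force: [-3.2, 1.6, 0.0]
opening: 0.24
finger_force: 41.2
tcp [ 0.5234 -0.2523  0.0543] band uv 339.3699421965317 170.378612716763 sum 69.2
red lever uv 351.0076313894889 160.12059035277179 2778.0
[-3.3  3.1 -0.5] [ 0.65  0.55 -0.12] [ 0.375  0.927 -0.    -0.001]
```

```bash
cat > lev.py <<'E'
from h import *
e=lambda a:np.array([np.cos(a),np.sin(a)])
H=np.array([.5235,-.2522]);a=np.radians(110);pv=H-.017*e(a)
for L in np.arange(0,1.1,.15):
    c=pv+.033*e(a+np.radians(65)+L);print(round(L,2),proj("side",np.r_[c,.087]).round(1))
E
python3 lev.py
python3 -m jog '[{"wx":0,"wy":0,"wz":0.035,"dx":0,"dy":0,"dz":0,"hand":1},{"wx":0,"wy":0,"wz":0.035,"dx":0,"dy":0,"dz":0,"hand":1},{"wx":0,"wy":0,"wz":0,"dx":0,"dy":0,"dz":0,"hand":1},{"wx":0,"wy":0,"wz":0,"dx":0,"dy":0,"dz":0,"hand":1}]'; python3 band.py
```

```text
0.0 [349.8 163.9]
0.15 [350.3 163.3]
0.3 [350.6 162.7]
0.45 [350.6 162.1]
0.6 [350.3 161.6]
0.75 [349.8 161. ]
0.9 [349.  160.5]
1.05 [348. 160.]
clock: 15.85
tool_pos: [0.5232, -0.2521, 0.0543]
eef_rot: [0.309, 0.951, 0.0, -0.001]
contact_force: [-5.2, 3.5, -0.4]
opening: 0.238
finger_force: 41.5
tcp [ 0.5232 -0.2521  0.0543] band uv 339.23901098901104 170.37912087912085 sum 72.79999999999998
red lever uv 350.2609819121447 160.03672942045034 2167.2
[-3.7  4.5 -0.3] [ 0.73  0.66 -0.11] [ 0.309  0.951  0.    -0.001]
```

```bash
for i in 1 2 3; do python3 -m jog '[{"wx":0,"wy":0,"wz":0.03,"dx":0,"dy":0,"dz":0,"hand":1},{"wx":0,"wy":0,"wz":0,"dx":0,"dy":0,"dz":0,"hand":1},{"wx":0,"wy":0,"wz":0,"dx":0,"dy":0,"dz":0,"hand":1}]'; python3 band.py; done
```

```text
clock: 16.35
tool_pos: [0.5231, -0.2521, 0.0543]
eef_rot: [0.281, 0.96, 0.0, -0.001]
contact_force: [-5.4, 3.0, -0.3]
opening: 0.235
finger_force: 41.5
tcp [ 0.523  -0.2521  0.0542] band uv 339.4269662921348 170.2921348314607 sum 106.8
red lever uv 349.9525963808025 159.15843823760815 2033.6000000000004
[-4.8  4.3  0.4] [ 0.8   0.65 -0.13] [ 0.281  0.96   0.    -0.001]
clock: 16.85
tool_pos: [0.5225, -0.2518, 0.0542]
eef_rot: [0.252, 0.968, 0.0, -0.001]
contact_force: [-5.8, 5.1, 1.2]
opening: 0.235
finger_force: 43.2
tcp [ 0.5226 -0.2519  0.0542] band uv 339.419801980198 170.25346534653465 sum 101.00000000000001
red lever uv 349.7116065573771 159.35173770491807 1524.9999999999998
[-6.2  4.4  1.4] [ 0.94  0.82 -0.28] [ 0.252  0.968  0.    -0.001]
clock: 17.35
tool_pos: [0.5215, -0.2516, 0.0542]
eef_rot: [0.223, 0.975, 0.0, -0.002]
contact_force: [-8.0, 5.3, 3.3]
opening: 0.236
finger_force: 46.4
tcp [ 0.5215 -0.2516  0.0542] band uv 339.4160583941606 170.55839416058396 sum 54.79999999999997
red lever uv 349.7367864693447 159.36746828752644 1513.6
[-7.3  5.   3.6] [ 1.13  1.12 -0.49] [ 0.223  0.975  0.    -0.002]
```

The lever picture has stopped changing while the force keeps rising, so it is at its stop. I'll ease off a little to centre the stem and keep a light push.

```bash
python3 -m jog '[{"wx":0,"wy":0,"wz":-0.02,"dx":0,"dy":0,"dz":0,"hand":1},{"wx":0,"wy":0,"wz":0,"dx":0,"dy":0,"dz":0,"hand":1},{"wx":0,"wy":0,"wz":0,"dx":0,"dy":0,"dz":0,"hand":1},{"wx":0,"wy":0,"wz":0,"dx":0,"dy":0,"dz":0,"hand":1}]'; python3 band.py
python3 - <<'E'
from h import *
b=np.mean([r.snapshot("side").astype(float) for _ in range(5)],0);d=b[...,0]-b[...,1]
print(d[156:168,344:358].round(0).astype(int))
e=lambda a:np.array([np.cos(a),np.sin(a)]);a=np.radians(110);pv=np.array([.5235,-.2522])-.017*e(a)
for L in(0,.8,.95,1.047):
  print(L,[proj("side",np.r_[pv+rr*e(a+np.radians(65)+L),z]).round(1).tolist() for rr in(.023,.043) for z in(.07,.104)])
E
```

```text
clock: 17.93
tool_pos: [0.5223, -0.2517, 0.0542]
eef_rot: [0.242, 0.97, 0.0, -0.002]
contact_force: [-5.9, 4.9, 1.6]
opening: 0.237
finger_force: 45.0
tcp [ 0.5223 -0.2517  0.0542] band uv 339.4755381604697 170.25440313111548 sum 102.19999999999997
red lever uv 349.715319039008 159.33337638853007 1548.4
[-7.   4.9  1.7] [ 1.01  0.94 -0.3 ] [ 0.242  0.97   0.    -0.002]
[[ 1  0  0  3 28 66 87 64 25  8  4  4  3  4]
 [ 0  1  2  2 25 63 82 56 23  8  5  5  3  3]
 [ 0  0 -2  3 25 60 78 54 21  9  3  5  4  4]
 [ 0 -1 -1  6 28 64 78 53 21  7  4  4  4  4]
 [ 0 -1  0  6 30 66 77 50 19  7  4  4  5  4]
 [ 1  0 -1  7 33 66 79 48 16  6  5  5  4  4]
 [ 0  0 -1 11 36 69 74 45 14  4  4  3  4  5]
 [-1  0  4 18 46 70 69 37 13  5  3  3  5  3]
 [ 0  5 12 26 46 62 55 30 10  4  4  4  4  4]
 [ 2  9 18 26 32 37 33 19  7  5  6  5  4  5]
 [ 3  7 16 17 15 13 12  8  5  5  5  5  6  4]
 [ 1  4  8  9  5  5  6  5  5  5  5  4  6  5]]
0 [[346.3, 169.1], [346.7, 157.5], [353.0, 170.2], [353.5, 158.5]]
0.8 [[346.1, 166.9], [346.5, 155.5], [352.5, 166.1], [353.0, 154.7]]
0.95 [[345.5, 166.5], [345.9, 155.1], [351.4, 165.4], [351.8, 154.1]]
1.047 [[345.1, 166.3], [345.4, 154.9], [350.5, 165.0], [350.9, 153.7]]
```

The lever's outer edge (u≈351.2) matches fully shut (351.1) rather than 0.95 rad (352.0), and the band is level. I'll hand in.

```bash
python3 -c "
from plant import r
print(r.finish_job())"
```

```text
the job is handed in; nothing more can be done
None
```

I handed the job in with the thermometer still gripped in the clip, the red band within about 1 mm of the clip's top by my measurements, and the lever pushed to its stop; the judge returned no verdict.

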